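Pack the bench kit into the small tote

ROBOT

A 6-joint arm with a two-finger parallel gripper is mounted at the origin on the work surface. World frame = base frame: x ahead of the robot, y to its left, z up, the work surface at z = 0. Lengths are in m, angles in rad, forces in N, time in s.
With the tool pointing down it reaches from about 0.375 to 0.975 m from the base axis. Payload 3.8 kg.
Tool frame: the origin (TCP) lies midway between the tips of the shut fingers; the grasp point (between the pads) lies 19 mm behind it; z points along the fingers, y is the line along which they close (so a half turn about z gives the same grasp; the last joint's range is limited). The gripper opens to 85 mm and grips with 20 to 120 N. Pads are 22 mm wide; open, the fingers measure 114 mm over their backs; the gripper's body (76 mm by 85 mm) begins 54 mm behind the grasp point. The pads swing forward as they close: fully open they stand 13 mm farther back than shut.
Start: joints at [-1.331, 0.264, 1.604, -0, 1.274, -0.037], TCP at [0.184, -0.649, 0.231] pointing down, gripper open.
Joint ranges: [-2.63, 2.63], [-0.94, 2.18], [0.31, 2.57], [-1.31, 4.45], [0, 2.66], [-2.55, 2.55]. Speed limits (rad/s): [2.57, 2.57, 3.14, 3.14, 3.14, 3.14].

INTERFACE

Orientations are given as a rotation vector (axis times angle).
In Python, from workcell import * gives the robot as it stands. The module is installed in compiled form; this text tells all that it offers.
- The arm moves only by the tool apply_moves, never from a script. Its arguments are lists of equal length, an entry for each row: "fingers": the opening, from 0 (shut) to 1 (fully open); "travel": the shift along the tool's x, y, z normalised to -1 to 1, where 1 is 0.05 m, a list of three; "rotation": the turn, a rotation vector about the tool's x, y, z normalised to -1 to 1, where 1 is 6 degrees, a list of three. In form: {"fingers": [fingers, ...], "travel": [[dx, dy, dz], ...], "rotation": [[ax, ay, az], ...]}. A call has 1 to 12 rows; each row shifts and turns the commanded pose from where the row before left it, along the tool's axes as they then stand; what a row does not reach is not made up. A row lasts 1/10 s, in which the tool goes at most 50 mm and 8.59 degrees, less where a joint would pass 70% of its speed; a pose out of reach is approached as far as the arm can. A call with a number of a shift or a turn outside -1 to 1 is refused whole. A call with a gripper value outside its range is refused whole. The fingers move at their own pace and stop on an object; "newtons" is the grip in N (left out, the last holds). Time passes only in rows, so rows that do not move let the fingers close. It gives the time, the measured TCP pose, the force, the opening and the grip force at its end, in the units of the state.
- read_state(): the state, without advancing time (a new reading comes with each control period).
- read_camera(name): name is "side" or "top"; returns a dict with "image" (384x512x3 uint8, red, green, blue), "fx", "fy", "cx", "cy" (pixels), "extrinsics" (4x4, takes a point from world to camera coordinates). Camera axes: x right, y down, z forward; pixel columns grow to the right and rows downward; lengths in m; the calibration is good to about 2 mm. A picture is of the moment at which its call begins. There is no depth.
- finish_job(): hands the job in; it is judged then, once.
Trained networks look in the newest picture that a camera, given by its name, has taken for a name from the list of things; names that differ only in an ending like _2 or _b are one class to them, and where a whole thing is asked for, a point or a joint stands for the part that bears it (a point fixed in the world has none). Each returns a list of dicts, best first, with "p" (0 to 1); they miss things now and then, are a little off and sometimes report something else, mostly with a low value. They report only what shows in the picture. A call takes as long as a camera call. They do not tell look-alikes from the thing itself.
- regions_of(camera, name): "mask" (384x512 bool, what is visible of it) and "bbox" ([left, top, width, height] in pixels, round what is visible of it).
- tip_of(camera, name): "location" ([column, row] in pixels: a listed point, or the origin of a listed thing).
The state is a dict: "time": time; "q": joint angles; "joint_vel": joint speeds; "joint_torque": joint torques, N m; "tool_pos": TCP position; "tcp_rot": TCP orientation; "wrist_force": force on the tool from outside, world axes, zero at the start; "torque": the same for the moment, N m; "width": opening from 0.0 (shut) to 1.0 (fully open); "grip_force": force on a finger pad.
Only numpy, scipy, OpenCV 4.12 (cv2) and the standard library are available. Lean on these libraries where they do the work, as an engineer would, in place of code of your own. Each camera call takes 0.05 s, during which the arm holds its last target. There are 200 camera calls.

TASK

Pack the small white tote for the bread bench: stand the rectangular metal tin and the amber glass jar upright side by side on its floor, and lift the wide dough scraper up out of its slotted wooden holder and stand it, blade down and handle up, on the tote's floor along a long wall, in the gap left beside the tin and jar. Set things down rather than dropping them, and leave the narrow scraper, the bowl and the mug where they are.

Things in the scene. Friction and masses are not known exactly. Their poses are not given: they have to be found in the camera images.
- tote: Open white plastic tote, fixed to the table, outside 132 (x) x 84 (y) x 42 (z) mm, walls and floor 4 mm: inside 124 x 76 mm, 38 mm deep. Origin: centre of its underside; x along its length.
- tote_in (a point): Centre of the tote's inner floor, 4 mm above its underside; same axes as the tote.
- tin: Plain metal tin with a closed lid, rectangular, 50 (x) x 60 (y) x 86 (z) mm, about 0.3 kg, standing on the table. Origin: centre of its underside.
- jar: Round closed amber glass jar with a steel lid, 60 mm diameter, 90 mm high in all (glass to 70 mm, then the lid, 58 mm diameter), about 0.3 kg, standing on the table. Origin: centre of its underside.
- scraper: Wide dough scraper, 0.16 kg: upright steel blade 106 (x) x 3 (y) mm with a black grip bar 106 x 14 (y) x 26 mm along its top edge, from 104 to 130 mm height. Stands blade down in one of the holder's two slots (lower edge 5 mm above the table), leaning slightly. Origin: middle of the blade's lower edge; z up to the grip, y through its thickness.
- holder: Fixed wooden block 134 (x) x 130 (y) x 50 (z) mm with two slots along x, open at the top, 6 mm wide, 111 mm long and 45 mm deep, centred at y = +42 and -42 mm. Origin: centre of its underside.
- narrow_scraper: Bystander: same make and height as the wide scraper but only 60 mm wide; it stands in the holder's other slot and stays there. Same origin and axes.
- bowl: Bystander: small open steel bowl, 124 mm across, 55 mm high. Origin: centre of its underside.
- mug: Bystander: white mug, 76 mm across, 85 mm high, handle at +y. Origin: centre of its underside.
Not all that is in view belongs to the job. Leave any purple or yellow look-alike of the scraper alone.

How it is judged:
At the end, for the whole second after the job is handed in: Tin, jar (at rest) and wide scraper (at rest or just leaning over) in the tote, underside centres within 10 mm of its inner floor; tin and jar within 50 mm along and 26 mm across of its centre, upright within 0.15 rad; scraper within 20 mm along and 42 mm across, blade down within 0.4 rad (x of tin in the frame of tote_in between -0.05 and 0.05 m and y of tin in the frame of tote_in between -0.026 and 0.026 m and z of tin in the frame of tote_in between -0.005 and 0.01 m and angle between each of tin, jar's own z axis and vertical below 0.15 rad and linear speed of each of tin, jar below 0.03 m/s and x of jar in the frame of tote_in between -0.05 and 0.05 m and y of jar in the frame of tote_in between -0.026 and 0.026 m and z of jar in the frame of tote_in between -0.005 and 0.01 m and x of scraper in the frame of tote_in between -0.02 and 0.02 m and y of scraper in the frame of tote_in between -0.042 and 0.042 m and z of scraper in the frame of tote_in between -0.005 and 0.01 m and angle between scraper's own z axis and vertical below 0.4 rad and linear speed of scraper below 0.25 m/s); the robot touches nothing.
It fails at once if the tin, jar or scraper is dropped: it moves free of the fingers faster than 0.7 m/s (a fall of about 25 mm) ((linear speed of tin above 0.7 m/s and contact force between the fingers and tin below 0.05 N) or (linear speed of jar above 0.7 m/s and contact force between the fingers and jar below 0.05 N) or (linear speed of scraper above 0.7 m/s and contact force between the fingers and scraper below 0.05 N)).
It fails at once if a bystander is moved: the narrow scraper, bowl or mug is shifted by more than 30 mm (distance of any of narrow_scraper, bowl, mug from where it was at the start of the episode above 0.03 m).
It also fails if it takes over 67 s, if anything falls off the work surface, if the arm or the gripper's body presses on something with over 40 N, if the wrist force passes 120 N, or if a joint passes its speed limit or range.

## Working session

There is one attempt and no reset: what is moved stays moved. The work goes in short steps, Python scripts to look and compute and a tool call to move; the robot and the scene stay as the last step left them, time stands still between calls to the robot, and variables do not carry over. Pictures are saved under pics/ and viewed, at most 10 in all, crops included, and the job is handed in when it is done.

Besides the shell and the picture viewer there is one more tool, called after ">>>" as a command line: name --argument value ..., lists and objects as JSON in quotes. apply_moves: Moves the arm, as the interface text tells. Scaled input: -1 to 1 covers 0.05 m each way for a shift and 6 degrees each way for a turn. Its arguments: {"type":"object","properties":{"fingers":{"type":"array","items":{"type":"number"}},"travel":{"type":"array","items":{"type":"array","items":{"type":"number"}}},"rotation":{"type":"array","items":{"type":"array","items":{"type":"number"}}},"newtons":{"type":"number"}},"required":["fingers","travel","rotation"]}

```bash
mkdir -p pics; cat > h.py <<'E'
from workcell import *
import numpy as np, cv2
from scipy.spatial.transform import Rotation as R
def ray(c,uv):
    E=c["extrinsics"];Rc=E[:3,:3];o=-Rc.T@E[:3,3]
    d=Rc.T@np.array([(uv[0]-c["cx"])/c["fx"],(uv[1]-c["cy"])/c["fy"],1]);return o,d
def atz(c,uv,z):
    o,d=ray(c,uv);return o+d*(z-o[2])/d[2]
def proj(c,P):
    p=np.c_[np.atleast_2d(P),np.ones(len(np.atleast_2d(P)))]@c["extrinsics"][:3].T
    return np.c_[c["fx"]*p[:,0]/p[:,2]+c["cx"],c["fy"]*p[:,1]/p[:,2]+c["cy"]]
E
python3 - <<'E'
from h import *
ims=[]
for n in ["side","top"]:
    c=read_camera(n);ims.append(c["image"][:,:,::-1])
    print(n,c["fx"],np.round(-c["extrinsics"][:3,:3].T@c["extrinsics"][:3,3],3),np.round(c["extrinsics"][2,:3],2))
    for o in ["tote","tote_in","tin","jar","scraper","holder","narrow_scraper","bowl","mug"]:
        try: r=regions_of(n,o)[:3]
        except Exception as e: r=[]
        t=tip_of(n,o)[:3]
        print(o,[(x["bbox"],round(x["p"],2)) for x in r],[(np.round(x["location"]).tolist(),round(x["p"],2),np.round(atz(c,x["location"],.004)[:2],3).tolist()) for x in t])
    cv2.imwrite(f"pics/{n}0.png",c["image"][:,:,::-1])
E
```

```text
side 385.382511374636 [0.221 0.725 0.547] [ 0.4  -0.74 -0.54]
tote [([258.8, 173.1, 60.7, 46.7], 0.61), ([164.5, 234.0, 99.3, 76.3], 0.43), ([150.2, 160.8, 39.4, 49.3], 0.24)] [([288.0, 201.0], 0.81, [0.519, 0.016])]
tote_in [([259.4, 170.2, 63.9, 48.4], 0.69)] [([292.0, 199.0], 0.97, [0.513, 0.005])]
tin [([334.4, 135.4, 28.1, 40.6], 0.61), ([260.4, 170.0, 62.7, 49.4], 0.6), ([284.1, 119.3, 19.9, 33.0], 0.42)] [([347.0, 167.0], 0.85, [0.444, -0.213])]
jar [([284.4, 115.5, 21.1, 36.3], 0.58), ([148.0, 162.2, 40.3, 47.4], 0.21)] [([291.0, 147.0], 0.76, [0.63, -0.249])]
scraper [([141.5, 178.3, 13.6, 82.2], 0.8), ([304.0, 187.8, 31.9, 83.2], 0.79), ([197.9, 197.9, 55.2, 52.9], 0.61)] [([154.0, 246.0], 0.84, [0.693, 0.299]), ([313.0, 253.0], 0.79, [0.397, 0.157]), ([289.0, 202.0], 0.52, [0.514, 0.02])]
holder [([165.6, 232.4, 96.0, 77.7], 0.59)] [([214.0, 278.0], 0.8, [0.536, 0.312])]
narrow_scraper [([181.6, 226.7, 33.5, 52.3], 0.73), ([258.5, 168.8, 64.3, 52.1], 0.69), ([284.6, 116.2, 22.2, 32.9], 0.18)] [([200.0, 291.0], 0.55, [0.54, 0.35]), ([169.0, 200.0], 0.18, [0.773, 0.155])]
bo
[... 665 characters left out ...]
.345])]
scraper [([105.4, 111.8, 57.7, 43.7], 0.9), ([169.8, 248.5, 46.5, 52.1], 0.87), ([136.0, 172.4, 17.4, 60.0], 0.74)] [([200.0, 270.0], 0.95, [0.402, 0.158]), ([145.0, 142.0], 0.92, [0.699, 0.288]), ([154.0, 209.0], 0.72, [0.541, 0.264])]
holder [([98.1, 176.8, 64.6, 62.1], 0.67)] [([136.0, 208.0], 0.71, [0.544, 0.305]), ([276.0, 108.0], 0.25, [0.778, -0.024])]
narrow_scraper [([93.4, 187.1, 16.6, 33.4], 0.68)] [([118.0, 210.0], 0.94, [0.542, 0.345]), ([206.0, 114.0], 0.54, [0.766, 0.146])]
bowl [([254.1, 70.8, 54.8, 52.6], 0.56)] [([278.0, 107.0], 0.66, [0.78, -0.028])]
mug [([170.0, 78.0, 49.6, 50.8], 0.87), ([365.6, 145.1, 39.4, 33.6], 0.41)] [([206.0, 110.0], 0.83, [0.778, 0.146])]
```

View pics/top0.png

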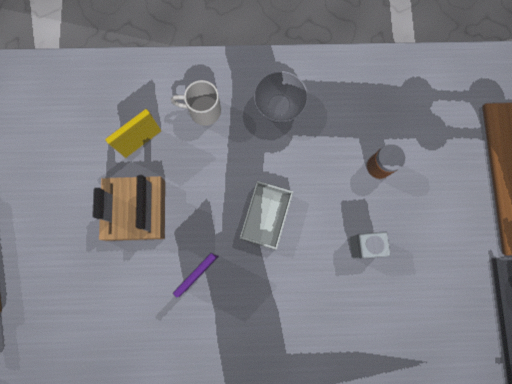

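View pics/side0.png

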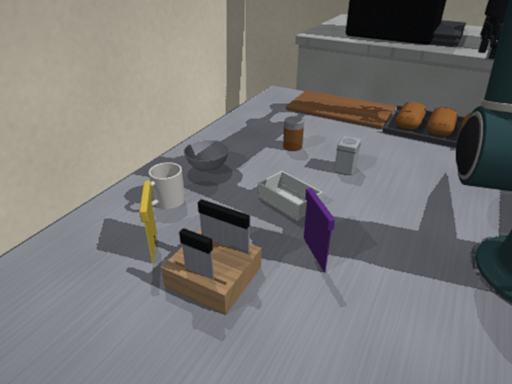

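Candidates for the wide scraper in the top picture: black wide in the holder (144,202), narrow black (99,204), yellow (134,133), purple (195,275). By the description I choose the wide black one at (144,202). The tote is at (268,216), tin at (374,245), jar at (386,162).

```bash
cat >> h.py <<'E'
from scipy.optimize import minimize
def box(sx,sy,z0,z1): return np.array([[a*sx/2,b*sy/2,z] for a in(-1,1) for b in(-1,1) for z in(z0,z1)])
def cyl(r,z0,z1): return np.array([[r*np.cos(t),r*np.sin(t),z] for t in np.linspace(0,6.28,24) for z in(z0,z1)])
M={"tote":[box(.132,.084,0,.042)],"tin":[box(.05,.06,0,.086)],"jar":[cyl(.03,0,.07),cyl(.029,.07,.09)],
 "holder":[box(.134,.13,0,.05)],"scraper":[box(.106,.003,.045,.104),box(.106,.014,.104,.13)],"narrow_scraper":[box(.06,.003,.045,.104),box(.06,.014,.104,.13)]}
def pts(n,p,z=0):
    r=R.from_euler("xz",[p[3] if len(p)>3 else 0,p[2]])
    return [r.apply(b)+[p[0],p[1],z] for b in M[n]]
def sil(c,n,p,z=0,S=4):
    im=np.zeros((384*S,512*S),np.uint8)
    for q in pts(n,p,z):
        h=cv2.convexHull(proj(c,q).astype(np.float32))
        cv2.fillPoly(im,[np.round((h+.5)*S*16-8).astype(np.int32)],255,shift=4)
    return cv2.resize(im,(512,384),interpolation=cv2.INTER_AREA)/255.
def fit(n,obs,p0,z=0):
    def cost(p): return sum(np.abs(sil(c,n,p,z)-m).sum()/m.sum() for c,m in obs)
    best=None
    for dy in (0,.3,-.3):
        q=np.array(p0,float);q[2]+=dy
        s=np.vstack([q]+[q+np.eye(len(q))[i]*[.01,.01,.2,.04][i] for i in range(len(q))])
        r=minimize(cost,q,method="Nelder-Mead",options=dict(initial_simplex=s,xatol=1e-4,fatol=1e-4))
        if best is None or r.fun<best.fun: best=r
    return best
E
python3 - <<'E'
from h import *
C={n:read_camera(n) for n in("side","top")}
g={"tote":[.512,.008,1.4],"tin":[.446,-.212,0],"jar":[.629,-.25,0],"holder":[.54,.308,0],"scraper":[.54,.266,0,0],"narrow_scraper":[.54,.345,0,0]}
pix={"tote":[(290,196),(266,215)],"tin":[(347,155),(368,243)],"jar":[(293,134),(385,160)],"holder":[(214,270),(130,208)],"scraper":[(224,213),(144,202)],"narrow_scraper":[(196,241),(99,204)]}
# scale up holders etc; draw on enlarged pics
out={}
for n,p0 in g.items():
    obs=[]
    for k,cn in enumerate(("side","top")):
        rs=regions_of(cn,n)
        u,v=pix[n][k]
        ok=[r for r in rs if r["bbox"][0]<u<r["bbox"][0]+r["bbox"][2] and r["bbox"][1]<v<r["bbox"][1]+r["bbox"][3]]
        if ok: obs.append((C[cn],ok[0]["mask"].astype(float)))
    z=.005 if "scraper" in n else 0
    r=fit(n,obs,p0,z); out[n]=r.x
    t=fit(n,obs[-1:],r.x,z)
    print(n,len(obs),np.round(r.x,4),round(r.fun,3),"top only",np.round(t.x,4),round(t.fun,3))
import json;json.dump({k:v.tolist() for k,v in out.items()},open("p.json","w"))
tiles=[]
for cn,(x0,y0,w,h) in {"top":(90,130,320,130)}.items():
    S=2.5;a=cv2.resize(C[cn]["image"][y0:y0+h,x0:x0+w,::-1],None,fx=S,fy=S,interpolation=cv2.INTER_CUBIC)
    for n,p in out.items():
        for q in pts(n,p,.005 if "scraper" in n else 0):
            hl=cv2.convexHull(proj(C[cn],q).astype(np.float32))
            cv2.polylines(a,[np.round((hl-[x0,y0]+.5)*S).astype(np.int32)],True,(0,0,255))
    tiles.append(a)
a=tiles[0]
x0,y0,w,h=140,100,230,210;S=1.25
b=cv2.resize(C["side"]["image"][:,:,::-1].copy(),None,fx=3,fy=3,interpolation=cv2.INTER_CUBIC)
for n,p in out.items():
    for q in pts(n,p,.005 if "scraper" in n else 0):
        hl=cv2.convexHull(proj(C["side"],q).astype(np.float32));cv2.polylines(b,[np.round((hl+.5)*3).astype(np.int32)],True,(0,0,255))
b=b[330:930,450:1110]
b=cv2.resize(b,None,fx=.4,fy=.4) if False else b
cv2.imwrite("pics/t1.png",a);cv2.imwrite("pics/s1.png",b)
E
```

```text
tote 2 [0.52  0.01  2.821] 0.276 top only [0.5202 0.0102 2.8176] 0.026
tin 2 [ 0.447  -0.2082  0.0897] 0.163 top only [ 0.4473 -0.208   0.0785] 0.059
jar 2 [ 0.6314 -0.259  -0.2561] 0.154 top only [ 0.6318 -0.2578 -0.4747] 0.062
holder 2 [0.5404 0.3051 0.0068] 0.784 top only [0.5409 0.3056 0.0163] 0.382
scraper 2 [ 0.5415  0.2623  0.0276 -0.0016] 0.104 top only [ 0.5416  0.2623  0.0265 -0.0014] 0.033
narrow_scraper 2 [0.5401 0.347  0.0313 0.0082] 0.124 top only [0.5402 0.3464 0.0475 0.0035] 0.04
```

View pics/t1.png

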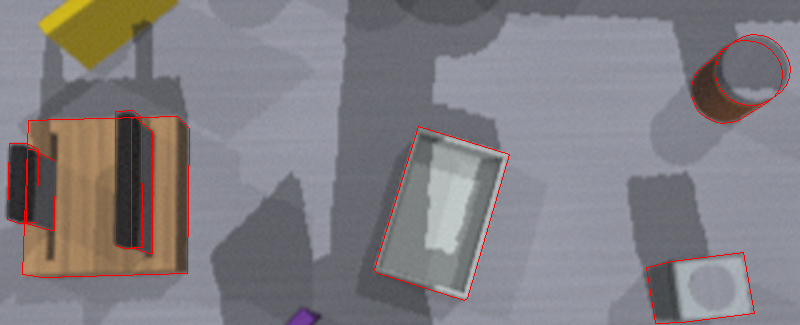

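View pics/s1.png

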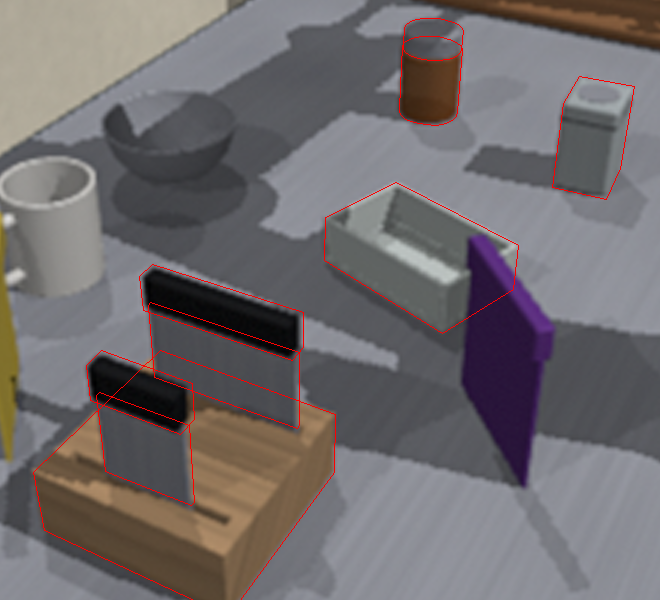

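```bash
cat >> h.py <<'E'
def plan(xyz,yaw,rows=None):
    # deltas from measured pose to target TCP (tool down; yaw = angle of tool y line from world y), tool axes
    s=read_state();Rt=R.from_rotvec(s["tcp_rot"]);m=Rt.as_matrix()
    best=None
    for k in (0,np.pi):
        a=yaw+k; Y=np.array([-np.sin(a),np.cos(a),0]);Z=np.array([0,0,-1.]);X=np.cross(Y,Z)
        rel=Rt.inv()*R.from_matrix(np.c_[X,Y,Z])
        if best is None or rel.magnitude()<best.magnitude(): best=rel
    d=m.T@(np.array(xyz)-s["tool_pos"])
    print("t",round(s["time"],2),"pos",np.round(s["tool_pos"],4),"q",np.round(s["q"],2),"w",round(s["width"],3),"F",np.round(s["wrist_force"],1),"grip",round(s["grip_force"],1))
    print("travel units(50mm)",np.round(d/.05,3),"rot units(6deg)",np.round(np.degrees(best.as_rotvec())/6,3))
    print("tool axes x,y",np.round(m[:,0],3),np.round(m[:,1],3))
E
python3 -c "
from h import *
plan([.447,-.2081,.20],.085)"
```

```text
t 2.6 pos [ 0.1845 -0.6493  0.2312] q [-1.33  0.26  1.6  -0.    1.27 -0.04] w 0.997 F [ 0.7 -0.  -0.4] grip 0.0
travel units(50mm) [ 7.462 -7.053  0.626] rot units(6deg) [-1.000e-03  0.000e+00  1.832e+00]
tool axes x,y [ 0.962  0.273 -0.   ] [ 0.273 -0.962 -0.   ]
```

>>> apply_moves --fingers '[1,1,1,1,1,1,1,1,1,1,1,1]' --travel '[[0.62,-0.588,0],[0.62,-0.588,0],[0.62,-0.588,0],[0.62,-0.588,0],[0.62,-0.588,0],[0.62,-0.588,0],[0.62,-0.588,0],[0.62,-0.588,0],[0.62,-0.588,0],[0.62,-0.588,0],[0.62,-0.588,0],[0.62,-0.588,0]]' --rotation '[[0,0,0],[0,0,0],[0,0,0],[0,0,0],[0,0,0],[0,0,0],[0,0,0],[0,0,0],[0,0,0],[0,0,0],[0,0,0],[0,0,0]]'

```text
time: 3.8
tool_pos: [0.4466, -0.2067, 0.2317]
tcp_rot: [3.111, 0.433, 0.001]
wrist_force: [0.7, -1.5, 0.3]
width: 1.002
grip_force: 0.0
```

>>> apply_moves --fingers '[1,1,1,1]' --travel '[[0,0,0],[0,0,0],[0,0,0],[0,0,0]]' --rotation '[[0,0,0.91],[0,0,0.92],[0,0,0],[0,0,0]]'

```text
time: 4.2
tool_pos: [0.4459, -0.2083, 0.2314]
tcp_rot: [3.138, 0.137, 0.0]
wrist_force: [1.0, -0.4, -0.7]
width: 1.0
grip_force: 0.0
```

```bash
python3 -c "
from h import *
plan([.447,-.2081,.04],.085)"
```

```text
t 4.2 pos [ 0.4459 -0.2083  0.2314] q [-0.49 -0.09  1.98 -0.    1.24  1.  ] w 1.0 F [ 1.  -0.4 -0.7] grip 0.0
travel units(50mm) [ 2.200e-02 -2.000e-03  3.827e+00] rot units(6deg) [ 0.001 -0.001  0.023]
tool axes x,y [0.996 0.087 0.   ] [ 0.087 -0.996  0.   ]
```

>>> apply_moves --fingers '[1,1,1,1,1,1,1,0.5,0.4,0.4,0.4,0.4]' --travel '[[0.02,0,0.7],[0,0,0.7],[0,0,0.7],[0,0,0.7],[0,0,0.6],[0,0,0.43],[0,0,0],[0,0,0],[0,0,0],[0,0,0],[0,0,0],[0,0,0]]' --rotation '[[0,0,0],[0,0,0],[0,0,0],[0,0,0],[0,0,0],[0,0,0],[0,0,0],[0,0,0],[0,0,0],[0,0,0],[0,0,0],[0,0,0]]' --newtons 40

```text
time: 5.4
tool_pos: [0.4483, -0.209, 0.0415]
tcp_rot: [3.137, 0.134, 0.004]
wrist_force: [-0.5, -0.9, 7.3]
width: 0.699
grip_force: 44.3
```

>>> apply_moves --fingers '[0.4,0.4,0.4,0.4,0.4,0.4,0.4]' --travel '[[0,0,0],[0,0,0],[0,0,0],[0,0,-0.1],[0,0,-0.5],[0,0,-0.7],[0,0,-0.5]]' --rotation '[[0,0,0],[0,0,0],[0,0,0],[0,0,0],[0,0,0],[0,0,0],[0,0,0]]'

```text
time: 6.1
tool_pos: [0.4466, -0.2079, 0.131]
tcp_rot: [-3.139, -0.134, 0.0]
wrist_force: [1.4, -0.2, -3.1]
width: 0.702
grip_force: 44.8
```

```bash
cat >>h.py <<'E'
T=np.array([.5202,.0102]);TY=2.8185-np.pi
def tw(x,y): return T+np.array([x*np.cos(TY)-y*np.sin(TY),x*np.sin(TY)+y*np.cos(TY)])
E
python3 -c "
from h import *
plan([*tw(-.034,-.005),.13],TY)
c=read_camera('top');m=[r for r in regions_of('top','tin')]
print([(r['bbox'],r['p']) for r in m])
"
```

```text
t 6.1 pos [ 0.4466 -0.2079  0.131 ] q [-0.49  0.01  2.09  0.    1.05  1.  ] w 0.702 F [ 1.4 -0.2 -3.1] grip 44.8
travel units(50mm) [ 1.175 -4.399  0.02 ] rot units(6deg) [-2.000e-03  2.000e-03  3.901e+00]
tool axes x,y [ 0.996  0.085 -0.   ] [ 0.085 -0.996 -0.   ]
[([361.6, 230.5, 26.6, 26.5], 0.64)]
```

>>> apply_moves --fingers '[0.4,0.4,0.4,0.4,0.4,0.4,0.4,0.4,0.4,0.4,0.4,0.4]' --travel '[[0.1,-0.4,0],[0.195,-0.72,0],[0.195,-0.72,0],[0.195,-0.72,0],[0.195,-0.72,0],[0.195,-0.72,0],[0.1,-0.4,0],[0,0,0],[0,0,0],[0,0,0],[0,0,0],[0,0,0]]' --rotation '[[0,0,0],[0,0,0],[0,0,0],[0,0,0],[0,0,0],[0,0,0],[0,0,0],[0,0,0.9],[0,0,1],[0,0,1],[0,0,1],[0,0,0]]'

```text
time: 7.4
tool_pos: [0.4849, 0.0162, 0.1275]
tcp_rot: [3.1, -0.505, -0.006]
wrist_force: [-0.7, 0.3, -3.4]
width: 0.698
grip_force: 44.9
```

```bash
python3 -c "
from h import *
plan([*tw(-.034,-.005),.08],TY)
for k in ('top','side'):
  c=read_camera(k);cv2.imwrite('pics/%s2.png'%k,c['image'][:,:,::-1])
a=cv2.imread('pics/top2.png')[150:270,200:330];b=cv2.imread('pics/side2.png')[100:250,240:370]
cv2.imwrite('pics/c2.png',np.hstack([cv2.resize(a,(400,370),interpolation=2),cv2.resize(b,(400,370*1),interpolation=2)]))
"
```

```text
t 7.4 pos [0.4849 0.0162 0.1275] q [-0.02 -0.    2.11  0.    1.04  1.88] w 0.698 F [-0.7  0.3 -3.4] grip 44.9
travel units(50mm) [ 0.03  -0.012  0.95 ] rot units(6deg) [ 0.011  0.035 -0.001]
tool axes x,y [ 0.948 -0.318 -0.004] [-0.318 -0.948  0.001]
```

View pics/c2.png

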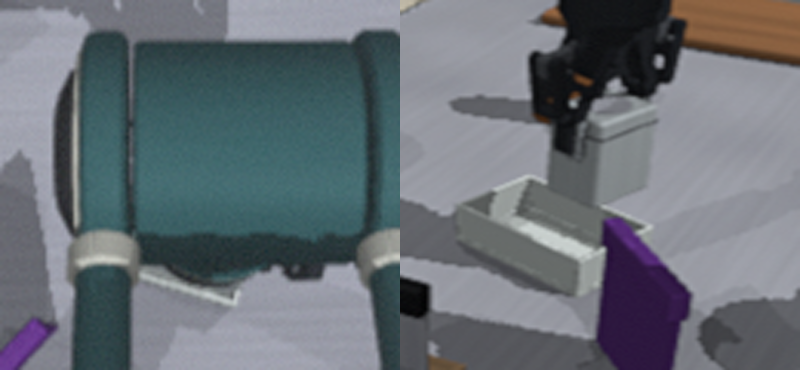

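The side crop shows the tin held upright above the near (−x) end of the tote at about (600,150); the top view is blocked by the arm. I check the tin's offset by fitting it in the side view.

```bash
python3 -c "
from h import *
c=read_camera('side');rs=regions_of('side','tin');print([(r['bbox'],round(r['p'],2)) for r in rs])
im=c['image'].copy()
s=read_state();p=s['tool_pos'];print(np.round(p,4))
import itertools
h=p[2]-.0405
img=cv2.resize(im[:,:,::-1],None,fx=4,fy=4,interpolation=2)
for q in pts('tin',[p[0],p[1],TY],h)+pts('tote',[*T,TY]):
  hl=cv2.convexHull(proj(c,q).astype(np.float32));cv2.polylines(img,[np.round((hl+.5)*4).astype(np.int32)],True,(0,0,255))
cv2.imwrite('pics/c3.png',img[480:980,980:1480])
"
```

```text
[([290.9, 136.3, 32.3, 50.3], 0.82)]
[0.4861 0.016  0.1289]
```

View pics/c3.png

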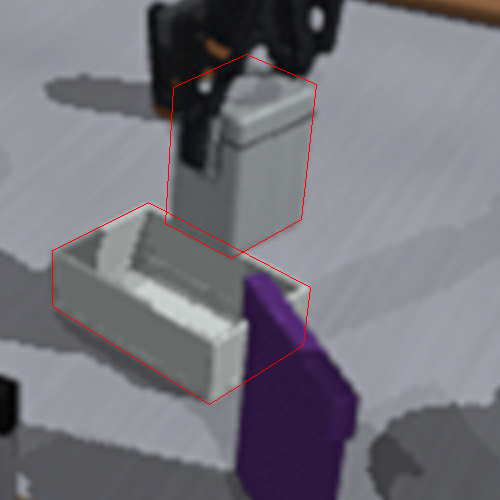

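>>> apply_moves --fingers '[0.4,0.4,0.4,0.4,0.4,0.4,0.4]' --travel '[[0,0,0.3],[0,0,0.4],[0,0,0.4],[0,0,0.25],[0,0,0.15],[0,0,0.05],[0,0,0]]' --rotation '[[0,0,0],[0,0,0],[0,0,0],[0,0,0],[0,0,0],[0,0,0],[0,0,0]]'

```text
time: 8.3
tool_pos: [0.4869, 0.016, 0.0524]
tcp_rot: [-3.101, 0.505, -0.0]
wrist_force: [0.4, -0.2, -3.3]
width: 0.699
grip_force: 45.0
```

```bash
python3 -c "
from h import *
plan([*tw(-.034,-.005),.0445],TY)"
```

```text
t 8.3 pos [0.4869 0.016  0.0524] q [-0.02  0.1   2.16  0.    0.88  1.88] w 0.699 F [ 0.4 -0.2 -3.3] grip 45.0
travel units(50mm) [-0.012 -0.001  0.158] rot units(6deg) [-0.001 -0.001  0.   ]
tool axes x,y [ 0.948 -0.317  0.   ] [-0.317 -0.948 -0.   ]
```

Clear of the rim with no side force; lower gently to the floor.

>>> apply_moves --fingers '[0.4,0.4,0.4,0.4,0.4]' --travel '[[0,0,0.05],[0,0,0.04],[0,0,0.03],[0,0,0.03],[0,0,0]]' --rotation '[[0,0,0],[0,0,0],[0,0,0],[0,0,0],[0,0,0]]'

```text
time: 8.8
tool_pos: [0.4871, 0.016, 0.0457]
tcp_rot: [-3.101, 0.505, -0.001]
wrist_force: [-3.2, 0.2, 3.8]
width: 0.699
grip_force: 45.5
```

>>> apply_moves --fingers '[0.9,1,1,1,1,1,1,1,1]' --travel '[[0,0,0],[0,0,0],[0,0,0],[0,0,-0.1],[0,0,-0.4],[0,0,-0.6],[0,0,-0.7],[0,0,-0.5],[0,0,-0.2]]' --rotation '[[0,0,0],[0,0,0],[0,0,0],[0,0,0],[0,0,0],[0,0,0],[0,0,0],[0,0,0],[0,0,0]]'

```text
time: 9.7
tool_pos: [0.4888, 0.016, 0.1734]
tcp_rot: [-3.1, 0.505, -0.009]
wrist_force: [1.1, 0.1, 0.2]
width: 0.999
grip_force: 0.0
```

```bash
python3 -c "
from h import *
C=[]
for k in ('side',):
  c=read_camera(k);r=regions_of(k,'tin');print(r[0]['bbox'],r[0]['p'])
  f=fit('tin',[(c,r[0]['mask'].astype(float))],[*tw(-.034,-.005),TY],.004);print(np.round(f.x,4),f.fun,tw(-.034,-.005))
plan([.6316,-.2585,.17],TY)"
```

```text
[285.2, 168.3, 35.9, 36.1] 0.89
[ 0.5009 -0.0219 -0.1553] 0.5720364287847118 [0.48637172 0.01625373]
t 9.8 pos [0.4881 0.016  0.1716] q [-0.02 -0.05  2.06  0.    1.12  1.88] w 0.996 F [ 1.2 -0.6 -0.8] grip 0.0
travel units(50mm) [4.466 4.293 0.044] rot units(6deg) [-0.011 -0.036 -0.002]
tool axes x,y [ 0.948 -0.318  0.004] [-0.318 -0.948 -0.001]
```

>>> apply_moves --fingers '[1,1,1,1,1,1,1,1,1,1]' --travel '[[0.3,0.3,0],[0.55,0.53,0],[0.6,0.58,0],[0.6,0.58,0],[0.6,0.58,0],[0.6,0.58,0],[0.55,0.53,0],[0.45,0.4,0],[0.22,0.21,0],[0,0,0]]' --rotation '[[0,0,0],[0,0,0],[0,0,0],[0,0,0],[0,0,0],[0,0,0],[0,0,0],[0,0,0],[0,0,0],[0,0,0]]'

```text
time: 10.8
tool_pos: [0.63, -0.2594, 0.1674]
tcp_rot: [-3.099, 0.508, 0.005]
wrist_force: [-0.9, 0.6, -0.3]
width: 0.999
grip_force: 0.0
```

```bash
python3 -c "
from h import *
c=read_camera('top');r=regions_of('top','tin')
for a in r: print(a['bbox'],round(a['p'],2))
f=fit('tin',[(c,r[0]['mask'].astype(float))],[*tw(-.034,-.005),TY],.004);print(np.round(f.x,4),f.fun,tw(-.034,-.005),TY)
d=f.x[:2]-T;print('tin in tote',d@[np.cos(TY),np.sin(TY)],d@[-np.sin(TY),np.cos(TY)])
c=read_camera('side');r=regions_of('side','jar')
f=fit('jar',[(c,r[0]['mask'].astype(float))],[.6316,-.2585,0]);print(np.round(f.x,4),f.fun)
plan([.6316,-.2585,.038],TY)"
```

```text
[251.6, 214.6, 27.6, 26.9] 0.56
[98.7, 173.9, 66.5, 65.3] 0.25
[ 0.4861  0.0174 -0.3544] 0.05489684124302462 [0.48637172 0.01625373] -0.32309265358979333
tin in tote -0.034630972139612165 -0.003994858386575292
[ 0.6324 -0.2617 -0.4049] 0.046294060146052564
t 11.0 pos [ 0.6296 -0.2567  0.1692] q [-0.42  0.32  1.65  0.    1.17  1.47] w 0.998 F [0.4 1.  0.2] grip 0.0
travel units(50mm) [0.054 0.024 2.623] rot units(6deg) [-0.006  0.017  0.009]
tool axes x,y [ 0.949 -0.317 -0.002] [-0.317 -0.949 -0.001]
```

>>> apply_moves --fingers '[1,1,1,1,1,0.7,0.4,0.4,0.4,0.4,0.4,0.4]' --travel '[[0.06,0.03,0.4],[0,0,0.7],[0,0,0.7],[0,0,0.6],[0,0,0.22],[0,0,0],[0,0,0],[0,0,0],[0,0,0],[0,0,0],[0,0,0],[0,0,0]]' --rotation '[[0,0,0],[0,0,0],[0,0,0],[0,0,0],[0,0,0],[0,0,0],[0,0,0],[0,0,0],[0,0,0],[0,0,0],[0,0,0],[0,0,0]]' --newtons 40

```text
time: 12.2
tool_pos: [0.6341, -0.2612, 0.0406]
tcp_rot: [3.1, -0.506, 0.004]
wrist_force: [0.2, 1.3, 5.1]
width: 0.691
grip_force: 44.7
```

>>> apply_moves --fingers '[0.4,0.4,0.4,0.4,0.4,0.4,0.4]' --travel '[[0,0,0],[0,0,0],[0,0,-0.1],[0,0,-0.5],[0,0,-0.7],[0,0,-0.7],[0,0,-0.2]]' --rotation '[[0,0,0],[0,0,0],[0,0,0],[0,0,0],[0,0,0],[0,0,0],[0,0,0]]'

```text
time: 12.9
tool_pos: [0.6348, -0.2619, 0.1528]
tcp_rot: [3.099, -0.505, 0.009]
wrist_force: [1.5, -0.1, -2.6]
width: 0.692
grip_force: 44.7
```

```bash
python3 -c "
from h import *
c=read_camera('side');r=regions_of('side','jar');s=read_state();p=s['tool_pos']
f=fit('jar',[(c,r[0]['mask'].astype(float))],[p[0],p[1],0],p[2]-.038);print(r[0]['bbox'],np.round(f.x,4),p,f.fun)
plan([*tw(.0295,-.005),.15],TY)"
```

```text
[285.2, 80.4, 22.3, 37.8] [ 0.6317 -0.2626 -0.1831] [ 0.63385714 -0.26137885  0.15047539] 0.3412942562183883
t 13.0 pos [ 0.6339 -0.2614  0.1505] q [-0.43  0.34  1.66 -0.    1.14  1.47] w 0.69 F [-0.4  0.3 -4.3] grip 44.7
travel units(50mm) [-3.291e+00 -4.328e+00 -4.000e-03] rot units(6deg) [ 0.005 -0.033 -0.002]
tool axes x,y [ 0.948 -0.318  0.004] [-0.318 -0.948  0.001]
```

>>> apply_moves --fingers '[0.4,0.4,0.4,0.4,0.4,0.4,0.4,0.4,0.4,0.4,0.4]' --travel '[[-0.2,-0.26,0],[-0.38,-0.5,0],[-0.45,-0.6,0],[-0.45,-0.6,0],[-0.45,-0.6,0],[-0.45,-0.6,0],[-0.4,-0.52,0],[-0.3,-0.39,0],[-0.21,-0.258,0],[0,0,0],[0,0,0]]' --rotation '[[0,0,0],[0,0,0],[0,0,0],[0,0,0],[0,0,0],[0,0,0],[0,0,0],[0,0,0],[0,0,0],[0,0,0],[0,0,0]]'

```text
time: 14.1
tool_pos: [0.5447, -0.0032, 0.1475]
tcp_rot: [3.1, -0.504, -0.003]
wrist_force: [-0.8, -1.0, -3.9]
width: 0.691
grip_force: 44.7
```

```bash
python3 -c "
from h import *
plan([*tw(.0295,-.005),.055],TY)
c=read_camera('side');r=regions_of('side','jar');s=read_state();p=s['tool_pos']
print([(a['bbox'],round(a['p'],2)) for a in r])
img=cv2.resize(c['image'][:,:,::-1],None,fx=4,fy=4,interpolation=2)
for q in pts('jar',[*(p[:2]-.002*np.array([np.cos(TY),np.sin(TY)])),TY],p[2]-.040)+pts('tote',[*T,TY])+pts('tin',[*tw(-.0345,-.0045),TY],.004):
  hl=cv2.convexHull(proj(c,q).astype(np.float32));cv2.polylines(img,[np.round((hl+.5)*4).astype(np.int32)],True,(0,0,255))
cv2.imwrite('pics/c4.png',img[440:940,900:1400])
"
```

```text
t 14.1 pos [ 0.5447 -0.0032  0.1475] q [-0.05  0.09  1.97 -0.    1.08  1.84] w 0.691 F [-0.8 -1.  -3.9] grip 44.7
travel units(50mm) [ 0.043 -0.     1.85 ] rot units(6deg) [0.01  0.016 0.009]
tool axes x,y [ 0.949 -0.317 -0.002] [-0.317 -0.949  0.001]
[([272.6, 118.8, 27.4, 48.3], 0.92)]
```

View pics/c4.png

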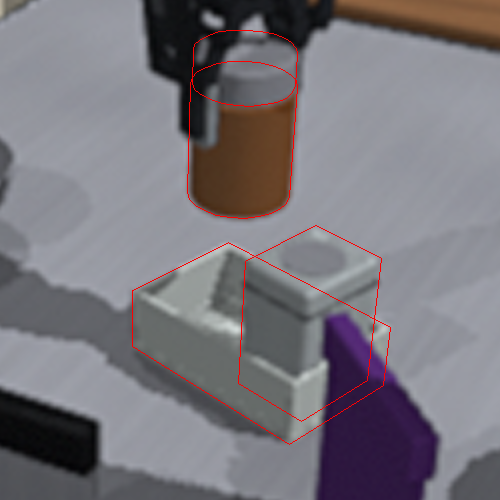

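The jar hangs upright over the free end of the tote at (243,130), the tin stands inside at (312,310); the overlays agree. Lowering.

>>> apply_moves --fingers '[0.4,0.4,0.4,0.4,0.4,0.4,0.4,0.4]' --travel '[[0.05,0,0.2],[0,0,0.4],[0,0,0.4],[0,0,0.4],[0,0,0.25],[0,0,0.15],[0,0,0.05],[0,0,0]]' --rotation '[[0,0,0],[0,0,0],[0,0,0],[0,0,0],[0,0,0],[0,0,0],[0,0,0],[0,0,0]]'

```text
time: 15.0
tool_pos: [0.5483, -0.0043, 0.0564]
tcp_rot: [-3.101, 0.506, -0.0]
wrist_force: [-0.4, -0.4, -4.7]
width: 0.691
grip_force: 44.7
```

>>> apply_moves --fingers '[0.4,0.4,0.4,0.4,0.4]' --travel '[[0,0,0.05],[0,0,0.05],[0,0,0.04],[0,0,0.03],[0,0,0]]' --rotation '[[0,0,0],[0,0,0],[0,0,0],[0,0,0],[0,0,0]]'

```text
time: 15.5
tool_pos: [0.5478, -0.0041, 0.0476]
tcp_rot: [3.101, -0.505, -0.0]
wrist_force: [0.4, 0.4, -4.5]
width: 0.687
grip_force: 44.7
```

>>> apply_moves --fingers '[0.4,0.4,0.4]' --travel '[[0,0,0.03],[0,0,0.03],[0,0,0]]' --rotation '[[0,0,0],[0,0,0],[0,0,0]]'

```text
time: 15.8
tool_pos: [0.548, -0.0041, 0.0447]
tcp_rot: [-3.101, 0.506, 0.0]
wrist_force: [-0.7, -0.8, -3.0]
width: 0.692
grip_force: 44.8
```

>>> apply_moves --fingers '[0.4,0.4,0.4]' --travel '[[0,0,0.03],[0,0,0.02],[0,0,0]]' --rotation '[[0,0,0],[0,0,0],[0,0,0]]'

```text
time: 16.1
tool_pos: [0.5481, -0.0041, 0.0446]
tcp_rot: [3.101, -0.505, -0.001]
wrist_force: [-7.3, -0.1, 12.6]
width: 0.688
grip_force: 46.4
```

Touching the floor; release and rise.

>>> apply_moves --fingers '[0.9,1,1,1,1,1,1,1,1,1]' --travel '[[0,0,-0.02],[0,0,0],[0,0,0],[0,0,-0.1],[0,0,-0.4],[0,0,-0.7],[0,0,-0.7],[0,0,-0.7],[0,0,-0.4],[0,0,0]]' --rotation '[[0,0,0],[0,0,0],[0,0,0],[0,0,0],[0,0,0],[0,0,0],[0,0,0],[0,0,0],[0,0,0],[0,0,0]]'

```text
time: 17.1
tool_pos: [0.5509, -0.0042, 0.1979]
tcp_rot: [-3.1, 0.505, -0.013]
wrist_force: [-0.0, 0.4, 0.4]
width: 1.0
grip_force: 0.0
```

```bash
python3 -c "
from h import *
plan([.5415,.2625,.19],.027)"
```

```text
t 17.1 pos [ 0.5509 -0.0042  0.1979] q [-0.05  0.05  1.91  0.    1.17  1.84] w 1.0 F [-0.   0.4  0.4] grip 0.0
travel units(50mm) [-1.874 -4.998  0.154] rot units(6deg) [-0.008 -0.079 -3.344]
tool axes x,y [ 0.948 -0.318  0.008] [-0.318 -0.948 -0.002]
```

>>> apply_moves --fingers '[0.5,0.5,0.5,0.5,0.5,0.5,0.5,0.5,0.5,0.5,0.5,0.5]' --travel '[[-0.15,-0.4,0],[-0.24,-0.64,0],[-0.26,-0.7,0],[-0.26,-0.7,0],[-0.26,-0.7,0],[-0.25,-0.66,0],[-0.22,-0.58,0],[-0.16,-0.42,0],[-0.07,-0.2,0],[0,0,0],[0,0,0],[0,0,0]]' --rotation '[[0,0,0],[0,0,0],[0,0,0],[0,0,0],[0,0,0],[0,0,-0.5],[0,0,-0.95],[0,0,-0.95],[0,0,-0.94],[0,0,0],[0,0,0],[0,0,0]]'

```text
time: 18.3
tool_pos: [0.5309, 0.2609, 0.1925]
tcp_rot: [3.141, 0.038, -0.002]
wrist_force: [0.0, 1.2, -0.2]
width: 0.5
grip_force: 0.0
```

```bash
python3 -c "
from h import *
plan([.5415,.2625,.105],.027)
c=read_camera('top');o=[]
for n,p0 in(('tin',[*tw(-.0345,-.0045),TY]),('jar',[*tw(.028,-.005),TY])):
  r=regions_of('top',n);f=fit(n,[(c,r[0]['mask'].astype(float))],p0,.004)
  d=f.x[:2]-T;print(n,r[0]['bbox'],round(r[0]['p'],2),np.round([d@[np.cos(TY),np.sin(TY)],d@[-np.sin(TY),np.cos(TY)],f.x[2],f.fun],4));o.append((n,f.x,.004))
cs=read_camera('side')
o+=[('tote',[*T,TY],0)]
A=[]
for cc,w in((c,(225,155,100,110)),(cs,(150,170,100,110))):
  img=cv2.resize(cc['image'][:,:,::-1],None,fx=4,fy=4,interpolation=2)
  if cc is c:
   for n,p,z in o:
    for q in pts(n,p,z):
     hl=cv2.convexHull(proj(cc,q).astype(np.float32));cv2.polylines(img,[np.round((hl+.5)*4).astype(np.int32)],True,(0,0,255))
  x,y,a,b=w;A.append(img[4*y:4*(y+b),4*x:4*(x+a)])
cv2.imwrite('pics/c5.png',np.hstack(A))
"
```

```text
t 18.3 pos [0.5309 0.2609 0.1925] q [ 0.41  0.14  1.83 -0.    1.18  1.96] w 0.5 F [ 0.   1.2 -0.2] grip 0.0
travel units(50mm) [ 0.214 -0.029  1.751] rot units(6deg) [ 0.007  0.01  -0.026]
tool axes x,y [ 1.     0.024 -0.001] [ 0.024 -1.     0.001]
tin [249.2, 212.0, 30.8, 33.0] 0.84 [-0.0336 -0.0045 -0.3486  0.0573]
jar [256.9, 184.3, 32.1, 33.7] 0.74 [ 0.0289 -0.0045 -0.2585  0.0484]
```

View pics/c5.png

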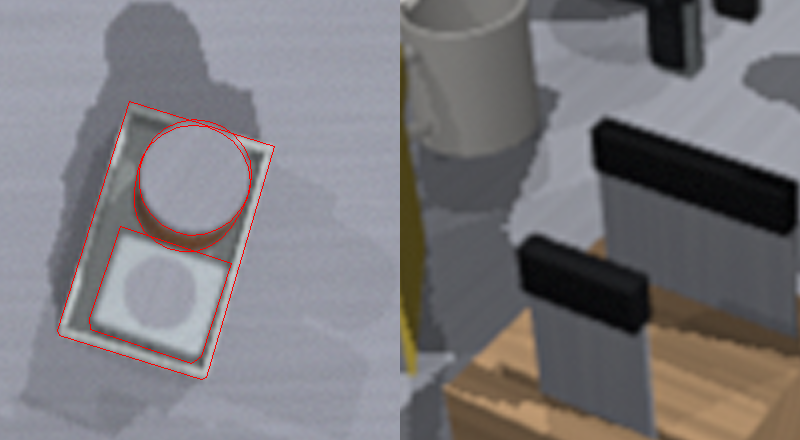

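Tin at tote (−34,−4.5) mm and jar at (29,−4.5) mm, both upright, with the gap at the left (+y) wall; the wide black scraper is under the gripper. Go down to its grip.

>>> apply_moves --fingers '[0.5,0.5,0.5,0.5,0.5,0.5,0.1,0,0,0,0,0]' --travel '[[0.21,-0.03,0.2],[0,0,0.4],[0,0,0.5],[0,0,0.4],[0,0,0.25],[0,0,0],[0,0,0],[0,0,0],[0,0,0],[0,0,0],[0,0,0],[0,0,0]]' --rotation '[[0,0,0],[0,0,0],[0,0,0],[0,0,0],[0,0,0],[0,0,0],[0,0,0],[0,0,0],[0,0,0],[0,0,0],[0,0,0],[0,0,0]]' --newtons 60

```text
time: 19.7
tool_pos: [0.5427, 0.2639, 0.1073]
tcp_rot: [-3.14, -0.042, -0.004]
wrist_force: [0.8, -1.0, 6.0]
width: 0.152
grip_force: 60.2
```

```bash
python3 -c "
from h import *
plan([.5415,.2625,.17],.027)"
```

```text
t 19.7 pos [0.5427 0.2639 0.1073] q [ 0.41  0.23  1.88 -0.    1.02  1.96] w 0.152 F [ 0.8 -1.   6. ] grip 60.2
travel units(50mm) [-0.021  0.027 -1.255] rot units(6deg) [-0.008 -0.026 -0.004]
tool axes x,y [1.    0.027 0.003] [ 0.027 -1.    -0.001]
```

>>> apply_moves --fingers '[0,0,0,0,0,0,0,0,0,0,0]' --travel '[[0,0,-0.05],[0,0,-0.1],[0,0,-0.15],[0,0,-0.2],[0,0,-0.25],[0,0,-0.25],[0,0,-0.3],[0,0,-0.3],[0,0,-0.3],[0,0,-0.2],[0,0,0]]' --rotation '[[0,0,0],[0,0,0],[0,0,0],[0,0,0],[0,0,0],[0,0,0],[0,0,0],[0,0,0],[0,0,0],[0,0,0],[0,0,0]]'

```text
time: 20.8
tool_pos: [0.5429, 0.2641, 0.2135]
tcp_rot: [-3.14, -0.042, -0.006]
wrist_force: [0.0, 0.3, -0.8]
width: 0.149
grip_force: 59.3
```

```bash
python3 -c "
from h import *
plan([*tw(-.002,.032),.22],TY)"
```

```text
t 20.8 pos [0.5429 0.2641 0.2135] q [0.41 0.14 1.79 0.   1.21 1.96] w 0.149 F [ 0.   0.3 -0.8] grip 59.3
travel units(50mm) [-0.405  4.45  -0.139] rot units(6deg) [-0.022 -0.034  3.339]
tool axes x,y [1.    0.027 0.004] [ 0.027 -1.    -0.002]
```

>>> apply_moves --fingers '[0,0,0,0,0,0,0,0,0,0,0,0]' --travel '[[-0.03,0.3,-0.14],[-0.05,0.5,0],[-0.05,0.6,0],[-0.06,0.65,0],[-0.06,0.65,0],[-0.05,0.6,0],[-0.05,0.55,0],[-0.03,0.4,0],[-0.025,0.2,0],[0,0,0],[0,0,0],[0,0,0]]' --rotation '[[0,0,0],[0,0,0],[0,0,0],[0,0,0],[0,0,0],[0,0,0],[0,0,0],[0,0,0],[0,0,0.7],[0,0,0.9],[0,0,0.9],[0,0,0.84]]'

```text
time: 22.0
tool_pos: [0.5262, 0.0396, 0.217]
tcp_rot: [3.099, -0.513, -0.003]
wrist_force: [0.3, 0.1, -0.8]
width: 0.15
grip_force: 59.2
```

```bash
python3 -c "
from h import *
plan([*tw(-.002,.032),.22],TY)
cs=read_camera('side');c=read_camera('top');p=read_state()['tool_pos'];print(p)
M['scraper']=[box(.106,.003,0,.104),box(.106,.014,.104,.13)]
for cc,n in((cs,'side'),(c,'top')):
  r=regions_of(n,'scraper');print(n,[(np.round(a['bbox']),round(a['p'],2)) for a in r])
A=[]
for cc in(cs,c):
  img=cv2.resize(cc['image'][:,:,::-1],None,fx=3,fy=3,interpolation=2)
  o=pts('scraper',[p[0],p[1],TY,0],p[2]-.101)+pts('tote',[*T,TY])
  if cc is c:o=o[-1:]
  for q in o:
     hl=cv2.convexHull(proj(cc,q).astype(np.float32));cv2.polylines(img,[np.round((hl+.5)*3).astype(np.int32)],True,(0,0,255))
  u,v=np.round(proj(cc,[p[0],p[1],p[2]-.07])[0]*3).astype(int);A.append(img[v-220:v+220,u-200:u+200])
cv2.imwrite('pics/c6.png',np.hstack(A))
"
```

```text
t 22.0 pos [0.5262 0.0396 0.217 ] q [ 0.03 -0.    1.93 -0.    1.22  1.93] w 0.15 F [ 0.3  0.1 -0.8] grip 59.2
travel units(50mm) [ 0.032 -0.045 -0.061] rot units(6deg) [ 0.01   0.017 -0.045]
tool axes x,y [ 0.947 -0.322 -0.002] [-0.322 -0.947  0.001]
[0.52630261 0.03980372 0.21705072]
side [(array([304., 187.,  32.,  82.]), 0.97), (array([266., 105.,  44.,  70.]), 0.7), (array([142., 176.,  13.,  84.]), 0.59)]
top [(array([241., 212.,  13.,  21.]), 0.58), (array([172., 278.,  15.,  18.]), 0.5), (array([242., 189.,  50.,  58.]), 0.19)]
```

View pics/c6.png

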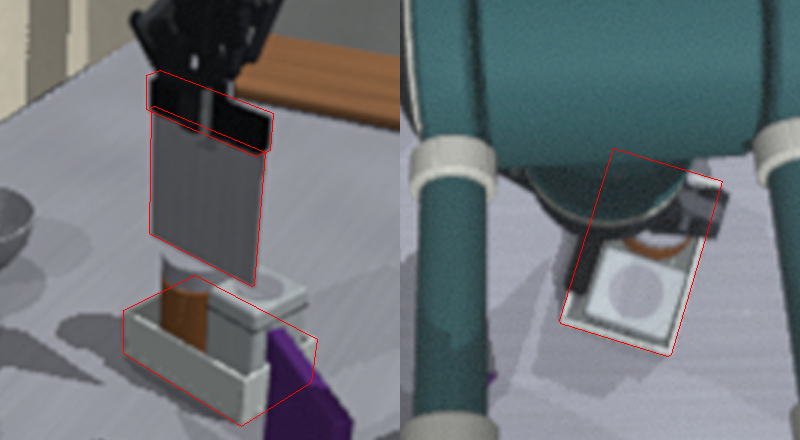

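The scraper hangs vertical (205,180 in the left half) right over the gap by the +y wall, matching the overlay. Lowering.

>>> apply_moves --fingers '[0,0,0,0,0,0,0,0,0,0,0]' --travel '[[0.02,-0.045,0],[0,0,0.1],[0,0,0.2],[0,0,0.3],[0,0,0.3],[0,0,0.3],[0,0,0.3],[0,0,0.3],[0,0,0.2],[0,0,0.1],[0,0,0]]' --rotation '[[0,0,-0.04],[0,0,0],[0,0,0],[0,0,0],[0,0,0],[0,0,0],[0,0,0],[0,0,0],[0,0,0],[0,0,0],[0,0,0]]'

```text
time: 23.3
tool_pos: [0.5284, 0.0424, 0.1118]
tcp_rot: [3.101, -0.499, -0.002]
wrist_force: [-0.5, 0.3, -1.2]
width: 0.154
grip_force: 59.2
```

```bash
python3 -c "
from h import *
plan([*tw(-.002,.032),.106],TY)"
```

```text
t 23.3 pos [0.5284 0.0424 0.1118] q [ 0.03  0.1   2.03 -0.    1.01  1.92] w 0.154 F [-0.5  0.3 -1.2] grip 59.2
travel units(50mm) [0.01  0.022 0.117] rot units(6deg) [0.005 0.014 0.038]
tool axes x,y [ 0.95  -0.314 -0.001] [-0.314 -0.95   0.001]
```

Free of contact so far; ease to the floor.

>>> apply_moves --fingers '[0,0,0,0,0]' --travel '[[0,0.02,0.04],[0,0,0.03],[0,0,0.03],[0,0,0.02],[0,0,0]]' --rotation '[[0,0,0],[0,0,0],[0,0,0],[0,0,0],[0,0,0]]'

```text
time: 23.8
tool_pos: [0.5286, 0.0415, 0.1069]
tcp_rot: [-3.102, 0.499, -0.0]
wrist_force: [-0.3, -0.7, -2.4]
width: 0.151
grip_force: 59.2
```

>>> apply_moves --fingers '[0,0,0,0]' --travel '[[0,0,0.02],[0,0,0.02],[0,0,0.02],[0,0,0]]' --rotation '[[0,0,0],[0,0,0],[0,0,0],[0,0,0]]'

```text
time: 24.2
tool_pos: [0.5291, 0.0416, 0.1063]
tcp_rot: [-3.101, 0.499, -0.001]
wrist_force: [-5.7, -0.1, 13.0]
width: 0.15
grip_force: 61.5
```

>>> apply_moves --fingers '[0,0.25,0.5,0.6,0.6,0.6,0.6,0.6,0.6,0.6,0.6]' --travel '[[0,0,-0.02],[0,0,0],[0,0,0],[0,0,0],[0,0,0],[0,0,-0.1],[0,0,-0.2],[0,0,-0.4],[0,0,-0.6],[0,0,-0.6],[0,0,-0.3]]' --rotation '[[0,0,0],[0,0,0],[0,0,0],[0,0,0],[0,0,0],[0,0,0],[0,0,0],[0,0,0],[0,0,0],[0,0,0],[0,0,0]]'

```text
time: 25.3
tool_pos: [0.5304, 0.0415, 0.2189]
tcp_rot: [-3.101, 0.499, -0.009]
wrist_force: [0.8, -1.4, 0.6]
width: 0.599
grip_force: 0.0
```

>>> apply_moves --fingers '[0.6,0.6,0.6,0.6,0.6,0.6,0.6,0.6]' --travel '[[0,0.4,-0.2],[0,0.7,0],[0,0.7,0],[0,0.7,0],[0,0.7,0],[0,0.7,0],[0,0.4,0],[0,0,0]]' --rotation '[[0,0,0],[0,0,0],[0,0,0],[0,0,0],[0,0,0],[0,0,0],[0,0,0],[0,0,0]]'

```text
time: 26.1
tool_pos: [0.4603, -0.1647, 0.2248]
tcp_rot: [3.1, -0.504, -0.0]
wrist_force: [-0.6, -0.6, 0.3]
width: 0.6
grip_force: 0.0
```

```bash
python3 -c "
from h import *
plan([.5,-.2,.2],TY)
cs=read_camera('side');c=read_camera('top');o=[]
for n,p0 in(('tin',[*tw(-.0345,-.0045),TY]),('jar',[*tw(.028,-.005),TY]),('scraper',[*tw(-.002,.032),TY,0])):
  M['scraper']=[box(.106,.003,.06,.104),box(.106,.014,.104,.13)]
  for r in regions_of('top',n):
    b=r['bbox']
    if abs(b[0]+b[2]/2-268)<45 and abs(b[1]+b[3]/2-215)<40: break
  else: print('no',n);continue
  f=fit(n,[(c,r['mask'].astype(float))],p0,.004)
  d=f.x[:2]-T;print(n,b,round(r['p'],2),np.round([d@[np.cos(TY),np.sin(TY)],d@[-np.sin(TY),np.cos(TY)],*f.x[2:],f.fun],4))
A=[]
for cc in(cs,c):
  img=cv2.resize(cc['image'][:,:,::-1],None,fx=4,fy=4,interpolation=2)
  u,v=np.round(proj(cc,[*T,.05])[0]*4).astype(int);A.append(img[v-250:v+200,u-200:u+200])
cv2.imwrite('pics/c7.png',np.hstack(A))
"
```

```text
t 26.1 pos [ 0.4603 -0.1647  0.2248] q [-0.39 -0.09  2.   -0.    1.23  1.5 ] w 0.6 F [-0.6 -0.6  0.3] grip 0.0
travel units(50mm) [0.977 0.417 0.496] rot units(6deg) [0.007 0.    0.006]
tool axes x,y [ 0.948 -0.317 -0.   ] [-0.317 -0.948  0.001]
tin [250.0, 213.1, 28.3, 32.8] 0.6 [-0.0341 -0.0046 -0.3613  0.0562]
jar [256.3, 186.7, 28.4, 32.5] 0.59 [ 0.0283 -0.0037 -0.2391  0.0431]
scraper [235.5, 178.8, 25.9, 56.0] 0.59 [-0.0012  0.0193 -0.2142 -0.2045  0.2046]
```

View pics/c7.png

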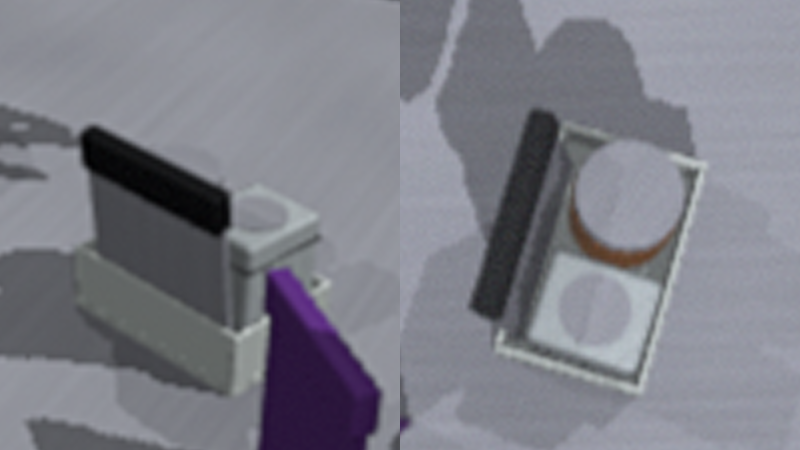

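All three are in the tote: the scraper stands blade down, leaning slightly on the +y wall at (515,215), with the tin at (595,310) and the jar at (630,195). Let it settle, then hand in.

>>> apply_moves --fingers '[0.6,0.6,0.6,0.6,0.6,0.6,0.6,0.6]' --travel '[[0,0,0],[0,0,0],[0,0,0],[0,0,0],[0,0,0],[0,0,0],[0,0,0],[0,0,0]]' --rotation '[[0,0,0],[0,0,0],[0,0,0],[0,0,0],[0,0,0],[0,0,0],[0,0,0],[0,0,0]]'

```text
time: 27.15
tool_pos: [0.4611, -0.1627, 0.2248]
tcp_rot: [3.102, -0.499, -0.0]
wrist_force: [-0.6, -0.4, -0.1]
width: 0.597
grip_force: 0.0
```

```bash
python3 -c "
from workcell import *
print(finish_job())"
```

```text
the job is handed in; nothing more can be done
None
```

I packed the tote and handed the job in at about 27 s: the tin and jar stand side by side and the wide scraper stands blade down along a long wall, leaning slightly on it; the hand-in returned no verdict.

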